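# Load the lamp battery into the spring bay of the charger

### The arm

A 6-joint arm with a two-finger parallel gripper is mounted at the origin on the work surface. World frame = base frame: x ahead of the robot, y to its left, z up, the work surface at z = 0. Lengths are in mm, angles in rad, forces in N, time in s.
With the tool pointing down it reaches from about 350 to 775 mm from the base axis. Payload 7.3 kg.
Tool frame: the origin (TCP) lies on the centre line of the jaws, within the pads' length; the fingertips stand 17 mm ahead of it and the grasp point (between the pads) lies 2 mm behind it; z points along the fingers, y is the line along which they close (so a half turn about z gives the same grasp; the last joint's range is limited). The gripper opens to 92 mm and grips with 3 to 60 N. Pads are 19 mm wide; open, the fingers measure 130 mm over their backs; the gripper's body (75 mm by 190 mm) begins 47 mm behind the grasp point.
Start: joints at [0.965, 0.342, 1.524, -0, 1.275, -0.146], TCP at [232.967, 470.499, 243.741] pointing down, gripper open.
Joint ranges: [-2.53, 2.53], [-0.77, 2.02], [0.04, 2.7], [-1, 4.14], [0.28, 2.66], [-3.11, 3.11]. Speed limits (rad/s): [2.57, 2.57, 3.14, 3.14, 3.14, 3.14].

### API

Orientations are given as [roll, pitch, yaw] about the fixed x, y, z axes, in that order (R = Rz(yaw) Ry(pitch) Rx(roll)).
In Python, from plant import bot gives the robot as it stands. The module is installed in compiled form; this text tells all that it offers.
- The arm moves only by the shell command python3 -m pendant 'ROWS'. ROWS is JSON, a list of rows, each a list of 3 entries, a list of its own where there are three numbers: the shift along the world's x, y, z as a fraction of full scale, then the turn, a rotation vector about the world's x, y, z as a fraction of full scale, then the opening, from -1 (shut) to 1 (fully open), so that 0 is half open. In form: [[[tx, ty, tz], [rx, ry, rz], claw], ...]. A call has exactly 10 rows; each row shifts and turns the commanded pose from where the row before left it; what a row does not reach is not made up. Full scale, the value 1, is 30 mm for a shift and 0.12 rad for a turn. A row lasts 1/12 s, in which the tool goes at most 41.7 mm and 7.16 degrees, less where a joint would pass 70% of its speed; a pose out of reach is approached as far as the arm can. A call with a number of a shift or a turn outside -1 to 1 is refused whole. A call with a gripper value outside its range is refused whole. The fingers move at their own pace and stop on an object; the grip force is fixed at half the most. Time passes only in rows, so rows that do not move let the fingers close, or fill a call up. It gives the time, the measured TCP pose, the force, the opening and the grip force at its end, in the units of the state.
- bot.get_obs(): the state, without advancing time (a new reading comes with each control period).
- bot.capture(name): name is "scene" or "top" or "wrist"; returns the picture (420x560x3 uint8, blue, green, red); there is no depth.
- bot.camera_params(name): a dict with "fovy" (degrees; the focal length in pixels is half the picture's height over the tangent of half this angle, whatever the lens; pixels are square), "cx", "cy" (the principal point, pixels), "camera_from_world" (4x4, takes a point from world to camera coordinates). Camera axes: x right, y down, z forward; pixel columns grow to the right and rows downward; lengths in mm; the calibration is good to about 2 mm. The wrist camera is an equidistant fisheye: a pixel r from the principal point sees the ray r / f radians off the axis. A picture is of the moment at which its call begins: read the wrist's pose just before it. camera_params takes no time and is no camera call; for the wrist camera it gives the pose at the moment of the call.
- bot.close_job(): hands the job in; it is judged then, once.
The state is a dict: "time": time; "joint_positions": joint angles; "dq": joint speeds; "tau": joint torques, N m; "tool_pos": TCP position; "tcp_rot": TCP orientation; "contact_force": force on the tool from outside, world axes, zero at the start; "moment": the same for the moment, N m; "grip_width": finger opening in mm; "finger_force": force on a finger pad.
Only numpy, scipy, OpenCV 4.12 (cv2) and the standard library are available. Lean on these libraries where they do the work, as an engineer would, in place of code of your own. Each camera call takes 0.05 s, during which the arm holds its last target. There are 200 camera calls.

### The job

Take the green battery cell from the wooden rack and load it into the charger: first put its flat end down into the bay against the spring contact with the button end still held up, push it back against the spring just far enough for the button to pass behind the copper end wall, then press the button end down until the clips hold it and the cell lies level and fully home, and let go. Work gently, as ramming the spring contact to its stop or forcing the cell bends the contacts, and leave the other two cells and the things on the bench alone.

Things in the scene. Friction and masses are not known exactly. Their poses are not given: they have to be found in the camera images.
- cell_mid (a point): Centre of the green cell's body (the one to load): cylinder of 26 mm diameter, body 70 mm long (35 mm each way along its own x), about 100 g. Its +x end has a white band and a brass button, 12 mm diameter, standing 3 mm out; its -x end is flat with a steel rim. It lies level in the rack, button towards the rack's +x.
- spare_a_mid (a point): Centre of the orange spare cell, same size, in another place of the rack; leave it there.
- spare_b_mid (a point): Centre of the grey spare cell, same size, in another place of the rack; leave it there.
- rack: Fixed wooden rack, base board 90 x 210 x 10 mm, origin under its centre. Three places 76 mm apart along its y, each two V saddles 8 mm thick at x = -24 and +24 mm. The cells lie along its x, axis 38 mm above the bench; 40 mm of free room for fingers between the saddles, down to 28 mm below the cell axis. Which cell lies where varies.
- charger: Fixed charger, black housing 180 x 84 x 26 mm, origin under its centre; the bay runs along its x, button end to +x. A yellow sled on it (56 mm wide, top at z 31 mm) carries spring contact, saddles, clips and end wall together, and is clamped anywhere from -14 to +14 mm along the charger's x. This offset s changes each time and is not measured: feel for it (or see it).
- lamp: Black and yellow hand lamp lying on the bench; leave alone.
- glue: Yellow bottle, 60 mm diameter, 150 mm high; leave alone.
- spray_a: Blue spray can; leave alone.
- spray_b: Red spray can; leave alone.
- driver: Red screwdriver; leave alone.
- tape: Grey ring of tape, 90 mm diameter; leave alone.
- cell_button (a point): Tip of the green cell's brass button (38 mm from the cell's centre along its own x).
- cell_flat (a point): Middle of the green cell's flat end face (35 mm from its centre, along -x). The forces between cell and charger (all contacts added up: at rest some 12 N from spring and wall) must never pass 25 N, or a contact bends.
- bay_mid (a point): Where a loaded cell's centre lies if s = 0 (fixed to the charger, 58 mm above its origin, its axes); the true place is s further along x. The cell rests in two V saddles 8 mm thick at x = -29 and +29 mm from here, arms reaching 16.5 mm to each side, up to 5 mm below the cell axis. Free room for fingers between them: 50 mm, down to 27 mm below the axis.
- spring_nominal (a point): Front face of the spring contact at rest, at cell axis height, if s = 0. True face s further: brass disc, 20 mm diameter, from 14 mm below to 6 mm above the cell axis. Pushes to +x with 2.5 N + 0.4 N per mm (damped: 1 N more per 10 mm/s); hard stop after 9.5 mm. A loaded cell holds it 5 mm in. Its black housing, 24 to 33 mm behind, is 36 mm wide and 1 mm lower than the axis.
- wall_nominal (a point): Inner face of the copper end wall, at cell axis height, if s = 0 (fixed to the charger); the true wall is s further along x. 6 mm thick, 30 mm wide, its top 1 mm above the cell axis. The loaded cell's button tip rests against it.
- clips_nominal (a point): Midway between the noses of the two steel spring clips if s = 0 (fixed to the charger), 9.8 mm above the cell axis. Noses: 3 mm radius, 6 mm long in x, centres 12.8 mm to each side; clips reach 20.5 mm out. They yield sideways (about 2 N, +0.8 N per mm): pressing the button end down past them takes some 4 to 8 N, then they close over the cell.
There are look-alikes about, which are no part of the job. Leave any purple or red look-alike of the charger alone.

How it is judged:
By the outcome, as a careful person would: the job done as asked, in the order asked, and still so for the second after the job is handed in, with the robot touching nothing.
It also fails if it takes over 42 s, if anything falls off the work surface, if the arm or the gripper's body presses on something with over 40 N, if the wrist force passes 120 N, or if a joint passes its speed limit or range.

## Working session

There is one attempt and no reset: what is moved stays moved. The work goes in short steps, Python scripts to look and compute and a shell command to move; the robot and the scene stay as the last step left them, time stands still between calls to the robot, and variables do not carry over. Pictures are saved under pics/ and viewed, at most 12 in all, crops included, and the job is handed in when it is done.

```bash
mkdir -p pics
cat > h.py <<'E'
import numpy as np, cv2
from plant import bot
def snap(cam,fn=None):
    P=bot.camera_params(cam); im=np.array(bot.capture(cam))
    if fn: cv2.imwrite('pics/'+fn,im)
    return im,P
def ray(P,u,v,fish=False):
    f=210/np.tan(np.radians(P['fovy'])/2); T=np.array(P['camera_from_world'])
    x,y=u-P['cx'],v-P['cy']
    if fish:
        r=np.hypot(x,y); t=r/f; d=np.array([np.sin(t)*x/max(r,1e-9),np.sin(t)*y/max(r,1e-9),np.cos(t)])
    else: d=np.array([x/f,y/f,1])
    R=T[:3,:3]; return -R.T@T[:3,3], R.T@d
def onz(P,u,v,z,fish=False):
    o,d=ray(P,u,v,fish); return o+d*(z-o[2])/d[2]
def proj(P,p,fish=False):
    f=210/np.tan(np.radians(P['fovy'])/2); T=np.array(P['camera_from_world'])
    c=T[:3,:3]@np.array(p)+T[:3,3]
    if fish:
        r=np.hypot(c[0],c[1]); t=np.arctan2(r,c[2]); return P['cx']+f*t*c[0]/r,P['cy']+f*t*c[1]/r
    return P['cx']+f*c[0]/c[2],P['cy']+f*c[1]/c[2]
E
python3 - <<'E'
from h import *
a,P=snap('top','top0.png'); b,Q=snap('scene','scene0.png')
print(P['fovy'],np.round(ray(P,280,210),2),Q['fovy'],np.round(ray(Q,280,210),2)); o=bot.get_obs(); print(o)
E
```

```text
51.95125591408386 [[ 4.07780e+02 -1.36000e+01  1.16668e+03]
 [ 1.60000e-01  2.00000e-02 -9.90000e-01]] 42.64683892952861 [[ 1.21751e+03  6.93330e+02  1.38448e+03]
 [-4.10000e-01 -4.20000e-01 -8.10000e-01]]
{'time': 0.1, 'joint_positions': array([ 9.65008070e-01,  3.42640350e-01,  1.52491665e+00, -5.52303793e-05,
        1.27539318e+00, -1.45999155e-01]), 'dq': array([ 0.00022042, -0.00267564, -0.00245598,  0.0002401 , -0.00045083,
        0.00139482]), 'tau': array([ 1.58178605e-03, -4.32002699e+01, -2.44696069e+01,  7.20028323e-02,
        5.26135764e-02, -5.91734329e-05]), 'tool_pos': array([232.77275006, 470.19833563, 243.12272182]), 'tcp_rot': array([-3.14024188e+00, -1.45240688e-04,  2.68181957e+00]), 'contact_force': array([-0.24247064, -1.22735969,  0.04499708]), 'moment': array([-0.01535675, -0.0322723 ,  0.01720061]), 'finger_force': 0.0, 'grip_width': 91.68211986634714}
```

View pics/top0.png

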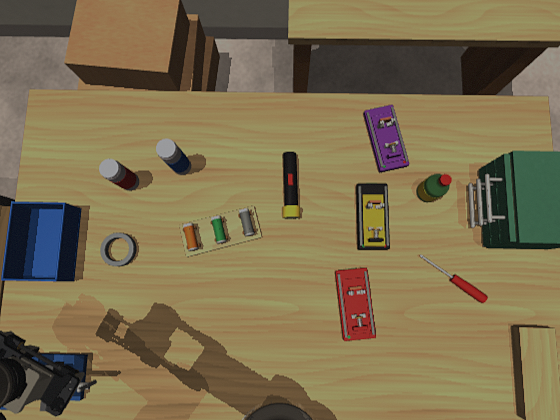

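View pics/scene0.png

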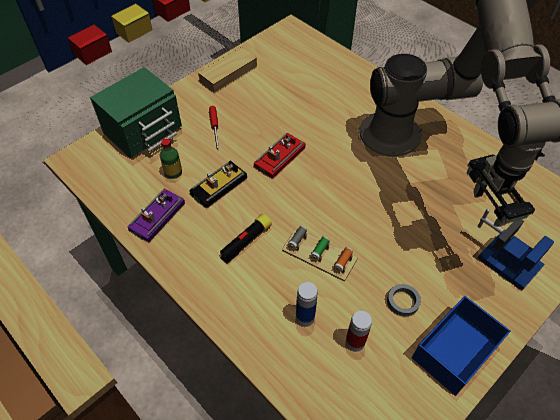

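The top view shows the rack at (220,231) with the green cell in the middle at (218,230), and the black charger with the yellow sled at (373,216). The purple (386,138) and red (355,304) copies are the look-alikes. Next I'll measure by masks and view an enlarged crop.

Run:
```python
from h import *
P=bot.camera_params('top'); a=cv2.imread('pics/top0.png'); hsv=cv2.cvtColor(a,cv2.COLOR_BGR2HSV)
def big(m,roi):
    z=np.zeros_like(m); x0,x1,y0,y1=roi; z[y0:y1,x0:x1]=m[y0:y1,x0:x1]
    c=max(cv2.findContours(z,cv2.RETR_EXTERNAL,cv2.CHAIN_APPROX_NONE)[0],key=cv2.contourArea); return c
g=big(cv2.inRange(hsv,(50,90,40),(85,255,255)),(170,270,200,260))
w=np.array([onz(P,u,v,44)[:2] for u,v in g[:,0]],np.float32)
print('green',cv2.minAreaRect(w), cv2.boundingRect(g))
k=cv2.inRange(hsv,(0,0,0),(180,255,50)); c=big(k,(345,400,170,260))
w=np.array([onz(P,u,v,26)[:2] for u,v in c[:,0]],np.float32)
r=cv2.minAreaRect(w);print('charger',r,cv2.boundingRect(c), cv2.boxPoints(r))
y=big(cv2.inRange(hsv,(22,130,60),(35,255,255)),(355,395,185,252))
w=np.array([onz(P,u,v,31)[:2] for u,v in y[:,0]],np.float32);print('sled',cv2.minAreaRect(w))
A=cv2.resize(a[195:260,170:270],None,fx=6,fy=6,interpolation=2);B=cv2.resize(a[175:255,345:400],None,fx=5,fy=5,interpolation=2)
o=np.zeros((400,800+80,3),np.uint8);o[:390,:600]=A;o[:400,605:880]=B
cv2.imwrite('pics/crop1.png',o[:, :800] if 0 else cv2.resize(o,(800,364)))
```

```text
green ((541.47998046875, 172.443359375), (58.167903900146484, 24.288816452026367), 15.785933494567871) (212, 219, 13, 22)
charger ((586.163818359375, -234.56890869140625), (175.57601928710938, 84.38209533691406), 0.9619763493537903) (356, 184, 34, 66) [[ 497.67987 -193.85767]
 [ 499.0965  -278.22784]
 [ 674.64777 -275.28015]
 [ 673.23114 -190.90997]]
sled ((575.7120971679688, -237.18853759765625), (139.353515625, 57.22242736816406), 0.9347811937332153)
```

View pics/crop1.png

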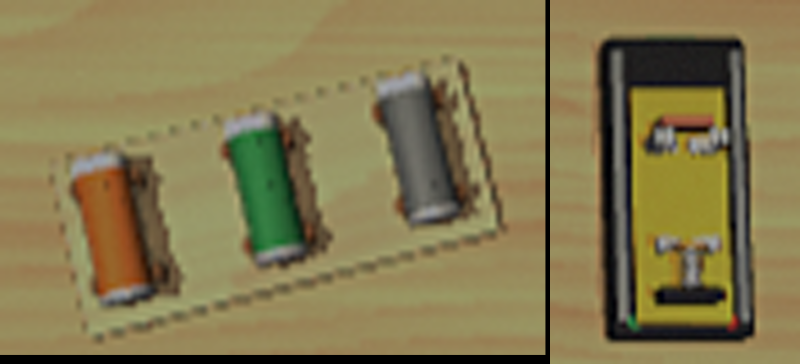

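Everything is clear: the cell's white/button end and the charger's copper wall both point to +x, with yaws of about 15.8° and 1°. Moving over the cell.

```bash
python3 -m pendant '[[[0.9,-0.9,0],[0,0,0.62],0.1],[[0.95,-0.93,0],[0,0,0.62],0.1],[[0.95,-0.93,0],[0,0,0.62],0.1],[[0.95,-0.93,0],[0,0,0.62],0.1],[[0.95,-0.93,0],[0,0,0.62],0.1],[[0.95,-0.93,0],[0,0,0.62],0.1],[[0.95,-0.93,0],[0,0,0.62],0.1],[[0.95,-0.93,0],[0,0,0.62],0.1],[[0.95,-0.93,0],[0,0,0.62],0.1],[[0.95,-0.93,0],[0,0,0.55],0.1]]' && python3 -m pendant '[[[0.6,-0.5,-0.3],[0,0,0],0.1],[[0.2,-0.2,-0.7],[0,0,0],0.1],[[0,0,-0.9],[0,0,0],0.1],[[0,0,-0.6],[0,0,0],0.1],[[0,0,-0.3],[0,0,0],0.1],[[0,0,0],[0,0,0],0.1],[[0,0,0],[0,0,0],0.1],[[0,0,0],[0,0,0],0.1],[[0,0,0],[0,0,0],0.1],[[0,0,0],[0,0,0],0.1]]'
python3 - <<'E'
from h import *
o=bot.get_obs();print(o['tool_pos'],o['tcp_rot'],o['contact_force'])
a,P=snap('wrist','w1.png');print(P['fovy'],np.round(ray(P,280,210),2))
np.save('w1.npy',P,allow_pickle=True)
E
```

```text
time: 0.93
tool_pos: [517.4, 190.7, 243.4]
tcp_rot: [3.141, -0.001, -2.862]
contact_force: [0.2, 0.7, 0.8]
grip_width: 50.3
finger_force: 0.0
time: 1.77
tool_pos: [541.0, 171.6, 161.0]
tcp_rot: [-3.141, 0.002, -2.865]
contact_force: [0.2, -0.2, -0.5]
grip_width: 50.6
finger_force: 0.0
[540.97216433 171.64992121 160.97535192] [-3.14142467e+00  2.25275113e-03 -2.86546109e+00] [ 0.21408542 -0.18392498 -0.48376131]
65.70646984690485 [[ 4.6233e+02  1.4929e+02  3.0297e+02]
 [ 3.0000e-01  8.0000e-02 -9.5000e-01]]
```

View pics/w1.png

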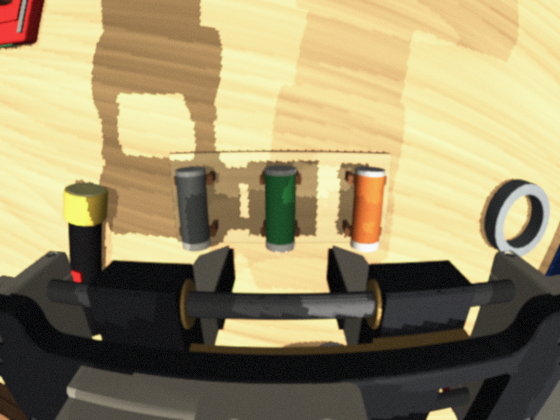

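The wrist view shows the green cell at (280,207), centred between the fingers, with its flat rim at the top (280,170) and its button end at (280,247). I'll refine the centre and yaw from this.

Run:
```python
from h import *
P=np.load('w1.npy',allow_pickle=True).item(); a=cv2.imread('pics/w1.png'); h=cv2.cvtColor(a,cv2.COLOR_BGR2HSV)
m=cv2.inRange(h,(50,90,20),(85,255,255)); m[:150]=0;m[260:]=0;m[:,:255]=0;m[:,305:]=0
pts=[]
for v in range(180,240,4):
    u=np.where(m[v])[0]
    if len(u)>10: pts.append([onz(P,(u[0]+u[-1])/2,v,42,True)])
p=np.array(pts)[:,0];k=np.polyfit(p[:,0],p[:,1],1);print('yaw',np.degrees(np.arctan(k[0])),'line y at 541',np.polyval(k,541))
vs=np.where(m[:,280])[0];print('green rows',vs[0],vs[-1])
for v in list(range(160,172,1))+list(range(232,254)): print(v,a[v,280],np.round(onz(P,280,v,51,True)[:2],1),np.round(onz(P,280,v,38,True)[:2],1))
```

```text
yaw 15.43166624821448 line y at 541 171.16538284161882
green rows 177 243
160 [143 201 232] [501.1 160. ] [503.1 160.5]
161 [ 98 143 173] [501.9 160.2] [503.9 160.7]
162 [ 65  97 119] [502.6 160.4] [504.7 161. ]
163 [ 61  90 110] [503.4 160.6] [505.5 161.2]
164 [ 60  87 103] [504.2 160.8] [506.3 161.4]
165 [66 79 89] [504.9 161. ] [507.1 161.6]
166 [61 71 73] [505.7 161.3] [507.9 161.9]
167 [56 58 60] [506.5 161.5] [508.7 162.1]
168 [66 70 68] [507.2 161.7] [509.6 162.3]
169 [67 67 69] [508.  161.9] [510.4 162.6]
170 [74 79 79] [508.8 162.1] [511.2 162.8]
171 [ 95 102 101] [509.6 162.4] [512. 163.]
232 [35 78 28] [559.1 176.4] [564.1 177.8]
233 [34 74 25] [560.  176.6] [565.  178.1]
234 [41 82 32] [560.9 176.9] [566.  178.3]
235 [40 78 32] [561.7 177.1] [566.9 178.6]
236 [38 76 28] [562.6 177.4] [567.8 178.8]
237 [35 77 28] [563.5 177.6] [568.7 179.1]
238 [43 79 32] [564.4 177.9] [569.6 179.3]
239 [42 79 30] [565.2 178.1] [570.6 179.6]
240 [37 79 32] [566.1 178.4] [571.5 179.9]
241 [42 82 33] [567.  178.6] [572.4 180.1]
242 [40 80 31] [567.9 178.9] [573.3 180.4]
243 [40 79 37] [568.8 179.1] [574.3 180.7]
244 [66 95 69] [569.7 179.4] [575.2 180.9]
245 [104 123 117] [570.6 179.6] [576.1 181.2]
246 [132 145 146] [571.5 179.9] [577.1 181.5]
247 [135 150 153] [572.4 180.1] [578.  181.7]
248 [138 153 155] [573.3 180.4] [579. 182.]
249 [139 152 157] [574.2 180.6] [579.9 182.3]
250 [140 153 158] [575.1 180.9] [580.9 182.5]
251 [144 164 173] [576.  181.2] [581.8 182.8]
252 [151 187 214] [576.9 181.4] [582.8 183.1]
253 [153 209 238] [577.8 181.7] [583.8 183.3]
```

```bash
python3 -m pendant '[[[0.03,0,-0.7],[0,0,0],0.1],[[0,0,-0.9],[0,0,0],0.1],[[0,0,-0.9],[0,0,0],0.1],[[0,0,-0.8],[0,0,0],0.1],[[0,0,-0.5],[0,0,0],0.1],[[0,0,-0.3],[0,0,0],0.1],[[0,0,0],[0,0,0],0.1],[[0,0,0],[0,0,0],0.1],[[0,0,0],[0,0,0],0.1],[[0,0,0],[0,0,0],-0.2]]'; python3 -m pendant '[[[0,0,0],[0,0,0],-0.5],[[0,0,0],[0,0,0],-1],[[0,0,0],[0,0,0],-1],[[0,0,0],[0,0,0],-1],[[0,0,0],[0,0,0],-1],[[0,0,0],[0,0,0],-1],[[0,0,0],[0,0,0],-1],[[0,0,0],[0,0,0],-1],[[0,0,0.1],[0,0,0],-1],[[0,0,0.2],[0,0,0],-1]]'
```

```text
time: 2.65
tool_pos: [542.3, 171.6, 38.1]
tcp_rot: [-3.141, 0.003, -2.866]
contact_force: [-0.3, -0.4, -1.2]
grip_width: 47.4
finger_force: 0.0
time: 3.48
tool_pos: [540.5, 171.3, 45.0]
tcp_rot: [3.141, -0.002, -2.866]
contact_force: [-0.9, 0.0, -1.5]
grip_width: 24.9
finger_force: 30.0
```

```bash
python3 -m pendant '[[[0,0,0.6],[0,0,0],-1],[[0,0,1],[0,0,0],-1],[[0,-0.4,1],[0,0,0],-1],[[0.1,-0.8,1],[0,0,-0.3],-1],[[0.1,-1,0.5],[0,0,-0.3],-1],[[0.1,-1,0],[0,0,-0.3],-1],[[0.1,-1,0],[0,0,-0.3],-1],[[0.1,-1,0],[0,0,-0.3],-1],[[0.1,-1,0],[0,0,-0.3],-1],[[0.1,-1,0],[0,0,-0.32],-1]]'; python3 -m pendant '[[[0,-1,0],[0,0,0],-1],[[0,-1,0],[0,0,0],-1],[[0,-0.9,0],[0,0,0],-1],[[0,-0.5,0],[0,0,0],-1],[[0,0,0],[0,0,0],-1],[[0,0,0],[0,0,0],-1],[[0,0,0],[0,0,0],-1],[[0,0,0],[0,0,0],-1],[[0,0,0],[0,0,0],-1],[[0,0,0],[0,0,0],-1]]'
python3 - <<'E'
from h import *
a,P=snap('wrist','w2.png');np.save('w2.npy',P,allow_pickle=True)
cv2.imwrite('pics/w2b.png',cv2.resize(a[130:350,20:290],None,fx=2.6,fy=2.6,interpolation=2))
E
```

```text
time: 4.32
tool_pos: [562.1, -45.9, 168.9]
tcp_rot: [3.141, -0.0, -3.122]
contact_force: [0.1, 0.1, -1.7]
grip_width: 25.3
finger_force: 30.0
time: 5.15
tool_pos: [562.5, -145.5, 168.8]
tcp_rot: [3.141, 0.0, -3.119]
contact_force: [0.5, -0.3, -1.2]
grip_width: 25.2
finger_force: 30.0
```

View pics/w2.png

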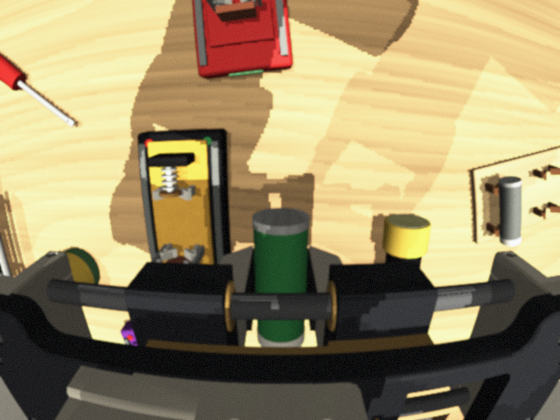

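The cell is held upright in the jaws at (281,280). The charger is at the left, with the spring housing at (170,158), the coil at (169,178), the rear saddle at about (172,192), and the clips just hidden. I'll zoom in.

Run:
```python
from h import *
a=cv2.imread('pics/w2.png');cv2.imwrite('pics/w2c.png',cv2.resize(a[120:275,130:240],None,fx=5,fy=3.87,interpolation=2))
P=np.load('w2.npy',allow_pickle=True).item()
for nm,z,pts in [('housing front z57',57,[(152,163),(170,163),(187,163)]),('rear top edge z26',26,[(140,132),(226,130)]),('right side z26',26,[(227,140),(227,200)]),('left z26',26,[(140,140),(147,240)])]:
  print(nm,[np.round(onz(P,*p,z,True)[:2],1).tolist() for p in pts])
```

```text
housing front z57 [[523.9, -253.3], [524.0, -237.1], [524.1, -222.3]]
rear top edge z26 [[499.6, -277.1], [499.7, -194.8]]
right side z26 [[508.6, -193.9], [563.7, -194.7]]
left z26 [[507.1, -277.5], [607.3, -279.4]]
```

View pics/w2c.png

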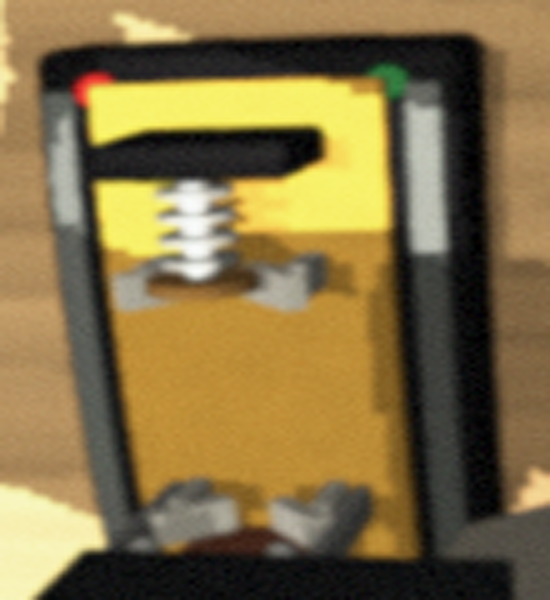

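Run:
```python
from h import *
P=np.load('w2.npy',allow_pickle=True).item()
def q(n,X,Y,z): print(n,np.round(onz(P,130+X/5-.4,120+Y/3.87-.4,z,True)[:2],1))
q('hous FL',90,180,57);q('hous FR',290,177,57);q('hous RR',322,130,57);q('hous RL',150,132,57)
q('disc topC',205,275,64);q('disc L',150,288,58);q('disc R',258,288,58); q('disc bottom edge front',205,298,58)
q('left top',42,70,26);q('left top2',100,480,26);q('right bottom',485,70,0);q('right bottom2',497,500,0);q('rear bottom',250,42,0)
q('saddle L tip',118,300,53);q('saddle R',325,270,53)
for nm,p in [('sad2L',(140,500)),('sad2R',(370,495))]: q(nm,*p,53)
q('wall',235,530,59);q('wallrear',235,545,59)
q('yl',105,300,31);q('yr',393,300,31);q('y rear',240,80,31)
print(np.round(ray(P,280,210)[0],1), bot.get_obs()['tool_pos'])
```

```text
hous FL [ 526.5 -257.6]
hous FR [ 526.1 -221.8]
hous RR [ 516.1 -216.1]
hous RL [ 516.2 -245.9]
disc topC [ 545.7 -235.4]
disc L [ 550.3 -247.8]
disc R [ 550.  -228.3]
disc bottom edge front [ 552.4 -238. ]
left top [ 504.8 -279.5]
left top2 [ 611.1 -277. ]
right bottom [ 508.9 -198.6]
right bottom2 [ 624.9 -198.6]
rear bottom [ 501.2 -245.8]
saddle L tip [ 554.5 -256.2]
saddle R [ 547.2 -217.8]
sad2L [ 603.6 -257.2]
sad2R [ 600.1 -212.8]
wall [ 607.4 -237.1]
wallrear [ 611.3 -237.5]
yl [ 560.8 -268.1]
yr [ 559.9 -211.3]
y rear [ 507.9 -238.1]
[ 481.1 -147.6  311. ] [ 562.47485964 -145.74882837  168.81685215]
```

Spring face is at about x=550, so the bay centre is about (580, -238.5) and s≈-6. Moving over the bay with the button end tilted up 17°, then I'll check alignment.

```bash
python3 -m pendant '[[[0.1,-0.5,0],[0,-0.3,0],-1],[[0.2,-0.7,0],[0,-0.4,0],-1],[[0.2,-0.7,-0.2],[0,-0.5,0],-1],[[0.2,-0.7,-0.5],[0,-0.5,0],-1],[[0.17,-0.4,-0.5],[0,-0.5,0],-1],[[0,-0.1,-0.4],[0,-0.27,0],-1],[[0,0,-0.2],[0,0,0],-1],[[0,0,0],[0,0,0],-1],[[0,0,0],[0,0,0],-1],[[0,0,0],[0,0,0],-1]]'
python3 - <<'E'
from h import *
a,P=snap('wrist','w3.png');np.save('w3.npy',P,allow_pickle=True)
cv2.imwrite('pics/w3c.png',cv2.resize(a[110:310,200:380],None,fx=4,fy=3,interpolation=2))
E
```

```text
time: 6.03
tool_pos: [589.4, -239.2, 115.9]
tcp_rot: [-3.134, 0.297, -3.118]
contact_force: [-0.3, -0.3, -0.4]
grip_width: 25.3
finger_force: 30.0
```

View pics/w3c.png

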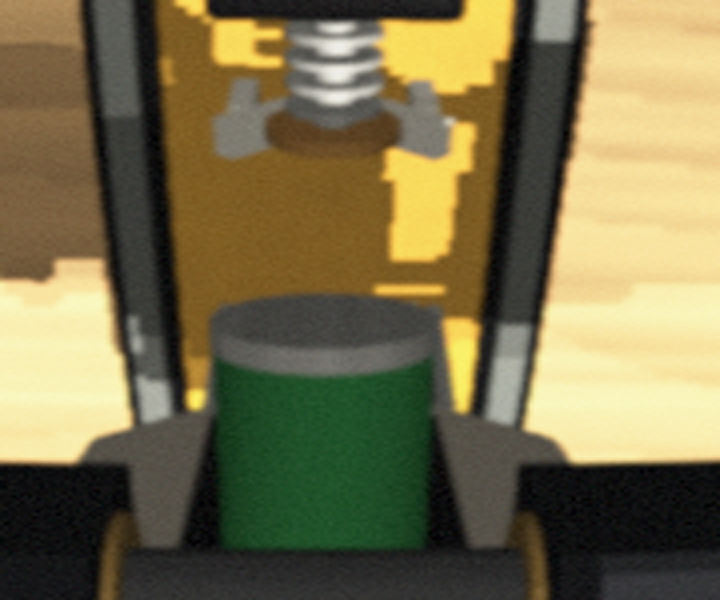

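The flat end is centred at crop X≈326, the disc at about 333, and the saddle arms span 215–450. Now for the offsets.

Run:
```python
from h import *
P=np.load('w3.npy',allow_pickle=True).item(); o=bot.get_obs()
def q(n,X,Y,z): print(n,np.round(onz(P,200+X/4-.4,110+Y/3-.4,z,True)[:2],1))
q('disc L',266,130,58);q('disc R',402,130,58);q('disc top',333,112,64)
q('sadL',213,155,53);q('sadR',450,155,53)
q('hous FL',210,17,57);q('hous FR',467,17,57)
q('flat L',211,328,106);q('flat R',442,328,106)
q('sled L',178,250,31);q('sled R',497,250,31)
q('flat top rim',326,296,105.7+12.4);q('flat bottom rim',326,375,105.7+12.4)
# prediction of flat face from TCP
from scipy.spatial.transform import Rotation as R
r=R.from_euler('xyz',o['tcp_rot']).as_matrix();print(o['tool_pos'],r[:,0], 'flat',o['tool_pos']+35*r[:,0])
for s in (1,-1): 
  p=o['tool_pos']+35*r[:,0]-s*13*r[:,2]; u,v=proj(P,p,True);print('rim',(u-200)*4,(v-110)*3)
```

```text
disc L [ 548.8 -248.8]
disc R [ 548.3 -229.3]
disc top [ 542.2 -239.4]
sadL [ 556.7 -257. ]
sadR [ 555.8 -221.5]
hous FL [ 526.4 -256.6]
hous FR [ 525.5 -221.5]
flat L [ 560.5 -253.1]
flat R [ 559.8 -226.2]
sled L [ 593.  -265.8]
sled R [ 591.4 -208.8]
flat top rim [ 545.8 -240. ]
flat bottom rim [ 559.7 -239.7]
[ 589.49580609 -239.23926629  115.97776735] [-0.95573507 -0.02294933 -0.29333224] flat [ 556.04507857 -240.04249274  105.7111391 ]
rim 322.5009154456841 332.83897989240506
rim 322.297479069847 280.0998240950644
```

```bash
python3 -m pendant '[[[0,0.02,-0.3],[0,0,0],-1],[[0,0,-0.35],[0,0,0],-1],[[0,0,-0.3],[0,0,0],-1],[[0,0,-0.25],[0,0,0],-1],[[0,0,-0.15],[0,0,0],-1],[[0,0,-0.1],[0,0,0],-1],[[0,0,0],[0,0,0],-1],[[0,0,0],[0,0,0],-1],[[0,0,0],[0,0,0],-1],[[0,0,0],[0,0,0],-1]]'
python3 - <<'E'
from h import *
for i in range(2):
  a,P=snap('wrist','w4.png');print(bot.get_obs()['contact_force'])
cv2.imwrite('pics/w4c.png',cv2.resize(a[110:310,200:380],None,fx=4,fy=3,interpolation=2))
E
```

```text
time: 6.92
tool_pos: [588.7, -239.2, 71.7]
tcp_rot: [-3.135, 0.297, -3.119]
contact_force: [0.3, -0.9, -1.2]
grip_width: 25.4
finger_force: 30.0
[ 0.14051537  0.04713309 -0.39313048]
[ 0.09128299  0.24808996 -0.32729668]
```

View pics/w4c.png

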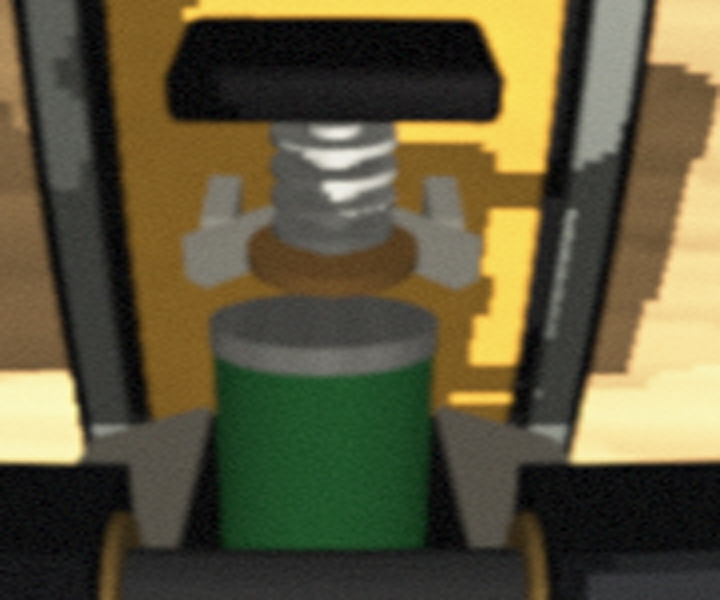

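The disc (332) and saddles (333) sit about 0.9 mm to +y of the cell (325), and the gap is still clear. I'll correct y and feel for the spring in small steps.

```bash
python3 -m pendant '[[[-0.03,0.03,0],[0,0,0],-1],[[-0.04,0,0],[0,0,0],-1],[[-0.04,0,0],[0,0,0],-1],[[-0.04,0,0],[0,0,0],-1],[[0,0,0],[0,0,0],-1],[[0,0,0],[0,0,0],-1],[[0,0,0],[0,0,0],-1],[[0,0,0],[0,0,0],-1],[[0,0,0],[0,0,0],-1],[[0,0,0],[0,0,0],-1]]'; python3 -m pendant '[[[-0.03,0,0],[0,0,0],-1],[[-0.02,0,0],[0,0,0],-1],[[0,0,0],[0,0,0],-1],[[0,0,0],[0,0,0],-1],[[0,0,0],[0,0,0],-1],[[0,0,0],[0,0,0],-1],[[0,0,0],[0,0,0],-1],[[0,0,0],[0,0,0],-1],[[0,0,0],[0,0,0],-1],[[0,0,0],[0,0,0],-1]]'
```

```text
time: 7.85
tool_pos: [584.0, -238.1, 71.2]
tcp_rot: [-3.135, 0.296, -3.119]
contact_force: [0.5, -0.7, -0.8]
grip_width: 25.0
finger_force: 30.0
time: 8.68
tool_pos: [582.5, -238.1, 71.3]
tcp_rot: [-3.135, 0.296, -3.119]
contact_force: [2.4, 0.4, -1.0]
grip_width: 25.1
finger_force: 30.0
```

Contact felt at x≈582.6 (2.4 N). I'll push about 7.5 mm gently.

```bash
python3 -m pendant '[[[-0.03,0,0],[0,0,0],-1],[[-0.03,0,0],[0,0,0],-1],[[-0.03,0,0],[0,0,0],-1],[[-0.03,0,0],[0,0,0],-1],[[0,0,0],[0,0,0],-1],[[0,0,0],[0,0,0],-1],[[0,0,0],[0,0,0],-1],[[0,0,0],[0,0,0],-1],[[0,0,0],[0,0,0],-1],[[0,0,0],[0,0,0],-1]]'; python3 -m pendant '[[[-0.03,0,0],[0,0,0],-1],[[-0.03,0,0],[0,0,0],-1],[[-0.03,0,0],[0,0,0],-1],[[-0.03,0,0],[0,0,0],-1],[[0,0,0],[0,0,0],-1],[[0,0,0],[0,0,0],-1],[[0,0,0],[0,0,0],-1],[[0,0,0],[0,0,0],-1],[[0,0,0],[0,0,0],-1],[[0,0,0],[0,0,0],-1]]'
```

```text
time: 9.52
tool_pos: [578.9, -238.2, 71.3]
tcp_rot: [-3.135, 0.297, -3.119]
contact_force: [3.5, 0.2, 0.2]
grip_width: 25.0
finger_force: 30.0
time: 10.35
tool_pos: [575.6, -238.2, 71.4]
tcp_rot: [-3.135, 0.297, -3.119]
contact_force: [5.9, 0.1, -1.0]
grip_width: 24.9
finger_force: 30.0
```

5.7 N means about 7.5 mm in. A little more push, then lower the flat end and rotate the button down about the flat end.

```bash
python3 -m pendant '[[[-0.01,0,-0.04],[0,0,0],-1],[[-0.01,0,-0.04],[0,0,0],-1],[[0.005,0,-0.02],[0,0.15,0],-1],[[0.005,0,-0.02],[0,0.15,0],-1],[[0.005,0,-0.02],[0,0.15,0],-1],[[0.005,0,-0.02],[0,0.15,0],-1],[[0.005,0,-0.02],[0,0.15,0],-1],[[0.005,0,-0.02],[0,0.15,0],-1],[[0,0,0],[0,0,0],-1],[[0,0,0],[0,0,0],-1]]'
python3 - <<'E'
from h import *
a,P=snap('wrist','w5.png');print(bot.get_obs()['contact_force'],bot.get_obs()['moment'])
b,Q=snap('scene','s5.png')
x,y=map(int,proj(Q,(600,-238,58))); A=cv2.resize(a[110:310,200:380],(400,440),interpolation=2);B=cv2.resize(b[y-30:y+30,x-30:x+30],(380,440),interpolation=2)
cv2.imwrite('pics/c5.png',np.hstack([A,B]))
E
```

```text
time: 11.18
tool_pos: [577.5, -238.6, 66.9]
tcp_rot: [-3.135, 0.193, -3.12]
contact_force: [6.5, 1.9, 5.3]
grip_width: 25.2
finger_force: 30.0
[7.38442367 0.86278231 6.09253728] [ 0.17854889 -1.22002924 -0.0385693 ]
```

View pics/c5.png

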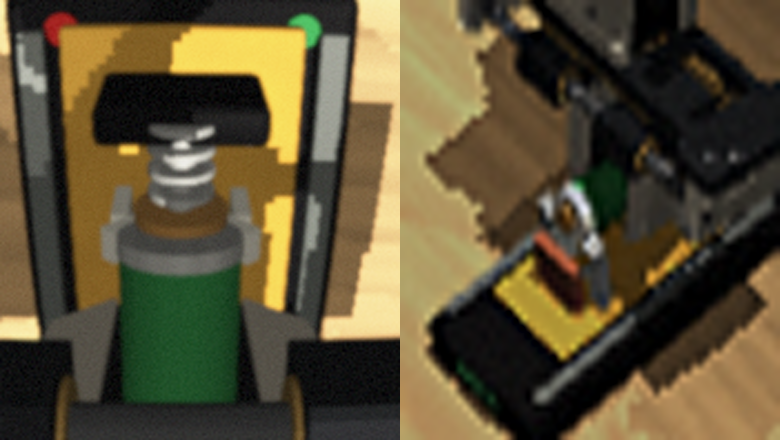

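The left half shows the flat end seated squarely on the disc. The right half shows the button just above and inside the copper wall, starting on the clips (the upward force of about 6 N fits). x crept forward about 1.5 mm, so I'll push that back and carry on down.

```bash
python3 -m pendant '[[[-0.025,0,-0.03],[0,0,0],-1],[[-0.025,0,-0.03],[0,0,0],-1],[[0.003,0,-0.02],[0,0.14,0],-1],[[0.003,0,-0.02],[0,0.14,0],-1],[[0.003,0,-0.02],[0,0.14,0],-1],[[0,0,0],[0,0,0],-1],[[0,0,0],[0,0,0],-1],[[0,0,0],[0,0,0],-1],[[0,0,0],[0,0,0],-1],[[0,0,0],[0,0,0],-1]]'
```

```text
time: 12.12
tool_pos: [576.6, -239.1, 64.0]
tcp_rot: [-3.136, 0.144, -3.12]
contact_force: [6.5, 0.3, 7.8]
grip_width: 25.0
finger_force: 30.0
```

```bash
python3 -m pendant '[[[0,0,-0.02],[0,0.14,0],-1],[[0,0,-0.02],[0,0.14,0],-1],[[0,0,-0.02],[0,0.14,0],-1],[[0,0,-0.02],[0,0.14,0],-1],[[0,0,-0.02],[0,0.14,0],-1],[[0,0,-0.02],[0,0.1,0],-1],[[0,0,0],[0,0,0],-1],[[0,0,0],[0,0,0],-1],[[0,0,0],[0,0,0],-1],[[0,0,0],[0,0,0],-1]]'
python3 - <<'E'
from h import *
b,Q=snap('scene','s6.png');o=bot.get_obs();print(o['contact_force'],o['moment'],o['tool_pos'])
E
```

```text
time: 12.95
tool_pos: [575.9, -238.8, 59.0]
tcp_rot: [-3.139, 0.046, -3.12]
contact_force: [8.6, -1.0, 2.1]
grip_width: 25.4
finger_force: 30.0
[ 6.70770128 -0.12572053  2.2829607 ] [-0.06336671 -1.03428181  0.04551055] [ 575.87702815 -238.82688487   59.0618786 ]
```

Past the clips: the upward force dropped and the button is behind the wall. Levelling, then easing forward towards the wall.

```bash
python3 -m pendant '[[[0,0,-0.01],[0,0.1,0],-1],[[0,0,-0.01],[0,0.1,0],-1],[[0,0,-0.01],[0,0.1,0],-1],[[0,0,0],[0,0.08,0],-1],[[0.02,0,0],[0,0,0],-1],[[0.02,0,0],[0,0,0],-1],[[0.02,0,0],[0,0,0],-1],[[0,0,0],[0,0,0],-1],[[0,0,0],[0,0,0],-1],[[0,0,0],[0,0,0],-1]]'
python3 - <<'E'
from h import *
b,Q=snap('scene','s7.png');a,P=snap('wrist','w7.png');o=bot.get_obs();print(o['contact_force'],o['moment'],o['tool_pos'])
x,y=map(int,proj(Q,(600,-238,58))); A=cv2.resize(a[110:310,200:380],(400,440),interpolation=2);B=cv2.resize(b[y-30:y+30,x-30:x+30],(380,440),interpolation=2)
cv2.imwrite('pics/c7.png',np.hstack([A,B]))
E
```

```text
time: 13.83
tool_pos: [577.0, -238.8, 57.7]
tcp_rot: [-3.14, -0.001, -3.12]
contact_force: [5.4, -1.9, 1.0]
grip_width: 25.2
finger_force: 30.0
[ 5.62892486 -1.69167136  1.28958865] [-0.1795638  -0.78629322  0.07652171] [ 576.96753622 -238.76136885   57.71734847]
```

View pics/c7.png

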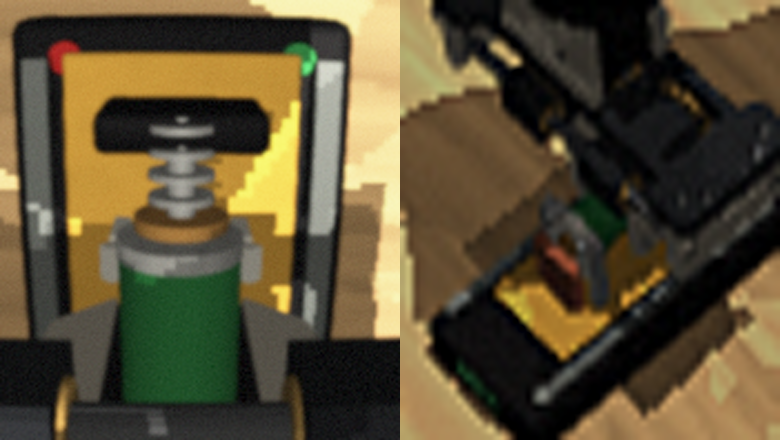

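The cell is level, the button is behind the copper wall and the clips have closed over it. I'll ease forward onto the wall, then release.

```bash
python3 -m pendant '[[[0.02,0,0],[0,0,0],-1],[[0.02,0,0],[0,0,0],-1],[[0,0,0],[0,0,0],-1],[[0,0,0],[0,0,0],-1],[[0,0,0],[0,0,0],-1],[[0,0,0],[0,0,0],-1],[[0,0,0],[0,0,0],-1],[[0,0,0],[0,0,0],-1],[[0,0,0],[0,0,0],-1],[[0,0,0],[0,0,0],-1]]'
```

```text
time: 14.77
tool_pos: [577.9, -238.7, 57.6]
tcp_rot: [-3.141, -0.002, -3.12]
contact_force: [5.4, -2.4, 1.6]
grip_width: 25.2
finger_force: 30.0
```

```bash
python3 -m pendant '[[[0.02,0,0],[0,0,0],-1],[[0,0,0],[0,0,0],-1],[[0,0,0],[0,0,0],-1],[[0,0,0],[0,0,0],-0.4],[[0,0,0],[0,0,0],-0.3],[[0,0,0],[0,0,0],-0.2],[[0,0,0],[0,0,0],-0.2],[[0,0,0],[0,0,0],-0.2],[[0,0,0],[0,0,0],-0.2],[[0,0,0],[0,0,0],-0.2]]'; python3 -m pendant '[[[0,0,0.1],[0,0,0],-0.2],[[0,0,0.3],[0,0,0],-0.2],[[0,0,0.5],[0,0,0],-0.2],[[0,0,0.8],[0,0,0],-0.2],[[0,0,0.9],[0,0,0],-0.2],[[-0.5,0,0.7],[0,0,0],-0.2],[[-0.8,0,0.3],[0,0,0],-0.2],[[-0.5,0,0],[0,0,0],-0.2],[[0,0,0],[0,0,0],-0.2],[[0,0,0],[0,0,0],-0.2]]'
python3 - <<'E'
from h import *
b,Q=snap('scene','s8.png');a,P=snap('wrist','w8.png');t,T=snap('top','t8.png')
u,v=map(int,proj(P,(580,-238,58),True));x,y=map(int,proj(Q,(590,-238,58)));print(u,v)
v=min(max(v,100),320)
A=cv2.resize(a[v-100:v+100,u-90:u+90],(400,440),interpolation=2);B=cv2.resize(b[y-30:y+30,x-30:x+30],(380,440),interpolation=2)
cv2.imwrite('pics/c8.png',np.hstack([A,B]))
E
```

```text
time: 15.6
tool_pos: [577.7, -237.9, 57.0]
tcp_rot: [3.141, -0.004, -3.12]
contact_force: [0.1, -0.7, -0.2]
grip_width: 36.9
finger_force: 0.0
time: 16.43
tool_pos: [524.0, -238.3, 166.3]
tcp_rot: [-3.141, -0.002, -3.121]
contact_force: [0.1, 0.5, -0.8]
grip_width: 36.8
finger_force: 0.0
279 272
```

View pics/c8.png

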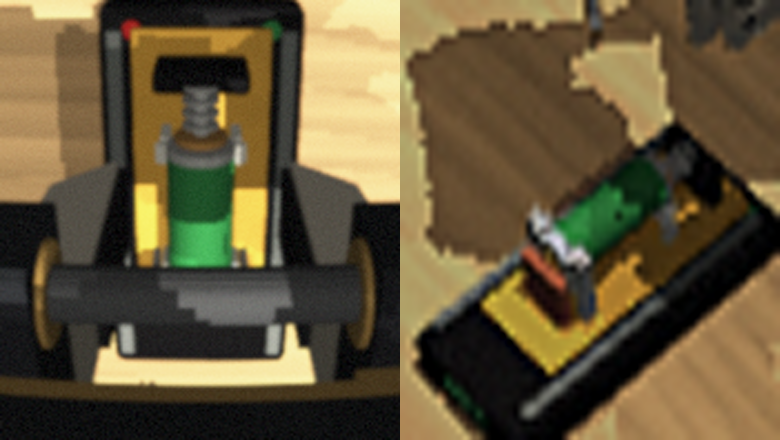

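The cell lies level in the saddles, with the clips over its white band, the button behind the wall and the fingers clear. Handing in.

```bash
python3 -c "
from plant import bot
print(bot.close_job())"
```

```text
the job is handed in; nothing more can be done
None
```

The green cell is loaded in the charger: level, clipped, button behind the copper wall and released. I handed the job in at about 17 s; the highest force read at the wrist was about 10 N, and I touched nothing else.

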